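Set the drilling slide to its index clip, backlash taken up

TASK

Pull the slide's feed knob fully up to switch it from motor to hand feed, then crank the handwheel to run the carriage a good centimetre past the index clip, away from the wheel, and wind it back towards the wheel until the two arrow tips line up, so that the last turning was in that direction and the backlash stays taken up. Then push the feed knob fully down again to give the slide back to its motor. Leave the tools and other things lying on the bench where they are.

Things in the scene. Friction and masses are not known exactly. Their poses are not given: they have to be found in the camera images.
- slide: Grey bench-top slide, fixed, 460 x 110 mm, long along its own y; origin on the bench, z up, x across. At its -y end a bevel box (100 x 90 mm, 100 mm tall) with a level handwheel on top; at +y an end block (90 x 70, 100 mm tall) with the feed knob, then a dark motor; between them the carriage with a vise and bar (top 128 mm). On its +x side (away from the robot) a scale ledge, top 30 mm, with the index clip.
- wheel_hub (a point): Handwheel's centre at x 0, y -170 mm of the slide, 123 mm above the bench; axis vertical. Steel rim 140 mm across, its top at 131 mm. Clockwise seen from above runs the carriage away from the wheel (slide +y), 48 mm a turn, anticlockwise brings it back; many turns possible. Needs 0.35 N m (6 N at the handle). Stays where left.
- handle_mid (a point): Upright black crank handle on the wheel's rim, 62 mm from the wheel's axis: round, 20 to 28 mm in diameter, from 136 to 204 mm above the bench; this point is on its axis at 176 mm. It revolves freely on its pin, so it can be held in an unchanging orientation and carried round the wheel's axis. Starts anywhere on most of the circle.
- handwheel (a joint): Play of the handwheel on the screw (backlash), rad: the wheel turns 0.8 rad in all without moving the carriage. +0.4: play taken up clockwise (carriage being driven away from the wheel); -0.4: play taken up anticlockwise (carriage being drawn towards the wheel, as wanted at the end).
- carriage (a joint): Travel of the carriage, m: about 0 next to the bevel box, growing along the slide's +y, to 0.175. Starts at 0 to 0.03. It cannot be pushed along by hand: the screw holds it.
- pointer_tip (a point): Tip of the dark steel arrow-shaped pointer (40 mm wide, 12 mm thick) on the carriage's +x side, 95 mm from the slide's centre line and 66 mm above the bench.
- mark_tip (a point): Tip of the matching arrow of the fixed dark steel index clip (50 x 40 mm, top 72 mm above the bench) on the scale ledge, pointing to the slide's -x, 99 mm from the centre line. Its axes are the slide's. Set: pointer_tip and mark_tip have the same y in the slide's frame. At the start the pointer is 30 mm or more short of it, on the handwheel's side.
- feed_knob (a joint): Push-pull feed selector knob, m: 0 pushed down (motor feed), 0.020 pulled up to its stop (hand feed). It is an electric switch and does not itself hold or free the wheel. It slides straight up and down with about 7 N of friction and stays where it is left.
- knob_grip (a point): Centre of the feed knob's round black head, on its vertical axis: 36 mm in diameter and 40 mm tall, from 125 to 165 mm above the bench when pushed down (this point 145 mm), rising 20 mm when pulled. Below it a 16 mm stem and the end block's top at 100 mm. At x 0, y +215 mm of the slide.
- hammer: Hammer lying on the bench on the robot's side of the slide.
- spanner: Steel spanner lying on the bench on the robot's side of the slide.
- driver: Screwdriver with a black handle lying beyond the slide's scale ledge.
- screw_jar: Clear screw-top jar 68 mm across, 90 mm tall, standing beyond the bevel box.
- oil_bottle: Grey oil bottle 60 mm across, 150 mm tall, standing beyond the end block.
- parallel_bar: Steel bar 150 x 30 x 25 mm lying on the robot's side, left of the spanner and hammer.
- bevel_block: Dark steel block 80 x 60 x 40 mm with a short round stub on top, to the right of the slide.

How it is judged:
On the way, in this order (a step that is already met when the one before it is completed fails the run):
1. the feed knob is pulled up to its stop (value of joint feed_knob above 0.016 m), for 0.1 s.
2. in hand feed, the pointer is run at least 8 mm past the clip, away from the wheel (y of pointer_tip in the frame of mark_tip above 0.008 m and value of joint feed_knob above 0.012 m), for 0.05 s.
3. still in hand feed, it is wound back until the tips meet within 3 mm, play taken up (y of pointer_tip in the frame of mark_tip between -0.003 and 0.003 m and value of joint handwheel below -0.2 rad and value of joint feed_knob above 0.012 m), for 0.2 s.
4. the feed knob is pushed down again (value of joint feed_knob below 0.003 m), for 0.1 s.
At the end, for the whole second after the job is handed in: The pointer's tip is within 3 mm of the index clip's tip along the slide, the handwheel's play is still taken up in the anticlockwise sense (joint handwheel below -0.2 rad), the feed knob is down (within 3 mm) and the carriage is at rest (y of pointer_tip in the frame of mark_tip between -0.003 and 0.003 m and value of joint handwheel below -0.2 rad and value of joint feed_knob below 0.003 m and velocity of joint carriage between -0.002 and 0.002 m/s); the robot touches nothing.
It fails at once if one of the loose things on the bench is pushed more than 30 mm (distance of any of hammer, spanner, driver, screw_jar, oil_bottle, parallel_bar, bevel_block from where it was at the start of the episode above 0.03 m).
It also fails if it takes over 72 s, if anything falls off the work surface, if the arm or the gripper's body presses on something with over 40 N, if the wrist force passes 120 N, or if a joint passes its speed limit or range.

ROBOT

A 7-joint arm with a two-finger parallel gripper is mounted at the origin on the work surface. World frame = base frame: x ahead of the robot, y to its left, z up, the work surface at z = 0. Lengths are in m, angles in rad, forces in N, time in s.
With the tool pointing down it reaches from about 0.425 to 0.925 m from the base axis. Payload 6.8 kg.
Tool frame: the origin (TCP) lies on the mounting face of the last link; the fingertips stand 173 mm ahead of it and the grasp point (between the pads) lies 155 mm ahead of it; y points along the fingers, x is the direction in which the jaws open and shut, and the axes are right-handed (so a half turn about y gives the same grasp; the last joint's range is limited). The gripper opens to 85 mm and grips with 20 to 120 N. Pads are 22 mm wide; open, the fingers measure 114 mm over their backs; the gripper's body (76 mm by 85 mm) begins 54 mm behind the grasp point. The pads swing forward as they close: fully open they stand 13 mm farther back than shut.
Start: joints at [-1.359, 0.477, 0.022, 1.555, -0.011, 1.109, -0.083], TCP at [0.212, 0.641, 0.405] pointing down, gripper open.
Joint ranges: [-2.96, 2.96], [-0.34, 2.1], [-1.41, 1.46], [0.24, 2.44], [-1.37, 4.51], [0.17, 1.92], [-2.96, 2.96]. Speed limits (rad/s): [2.39, 2.39, 3.14, 3.14, 3.14, 3.14, 3.14].

INTERFACE

Orientations are given as a rotation vector (axis times angle).
In Python, from bench import r gives the robot as it stands.
- The arm moves only by the tool step_arm, never from a script. Its arguments are lists of equal length, an entry for each row: "xyz": the shift along the tool's x, y, z scaled (see below), a list of three; "rotation": the turn, a rotation vector about the tool's x, y, z scaled (see below), a list of three. A call has 1 to 20 rows; each row is the pose to reach, as a shift and turn from the pose measured when the call began, along the tool's axes at that moment; what a row does not reach only later rows make up. The controller multiplies each number of a shift by 30 cm and each number of a turn by 90 degrees. A row lasts 1/8 s, in which the tool goes at most 62.5 mm and 10.7 degrees, less where a joint would pass 70% of its speed; a pose out of reach is approached as far as the arm can. A call with a number of a shift or a turn outside -1 to 1 is refused whole. A call with a gripper value outside its range is refused whole. "grip" is the closure, from 0 (fully open) to 1 (shut), set as the call begins (left out, the last holds). The fingers move at their own pace and stop on an object; "force" is the grip in N (left out, the last holds). Time passes only in rows, so rows that repeat a pose let the fingers close. It gives the time, the measured TCP pose, the force and the opening at its end, in the units of the state.
- r.get_obs(): the state, without advancing time (a new reading comes with each control period).
- r.grab_frame(name): name is "scene" or "top" or "wrist"; returns a dict with "pixels" (384x512x3 uint8, red, green, blue), "fx", "fy", "cx", "cy" (pixels), "position" and "attitude" of the camera in the world; the wrist camera has in their place "mount" (4x4, takes a point from camera to tool coordinates, whose origin is the TCP and whose axes are the tool frame's). Camera axes: x right, y down, z forward; pixel columns grow to the right and rows downward; lengths in m; the calibration is good to about 2 mm. A picture is of the moment at which its call begins: read the wrist's pose just before it. There is no depth.
- r.hand_in(): hands the job in, once; it reports no verdict.
The state is a dict: "clock": time; "joints": joint angles; "qvel": joint speeds; "tau": joint torques, N m; "tcp_pos": TCP position; "orientation": TCP orientation; "contact_force": force on the tool from outside, world axes, zero at the start; "moment": the same for the moment, N m; "grip_width": finger opening in m.
Only numpy, scipy, OpenCV 4.12 (cv2) and the standard library are available. Lean on these libraries where they do the work, as an engineer would, in place of code of your own. Each camera call takes 0.05 s, during which the arm holds its last target.

## Working session

There is one attempt and no reset: what is moved stays moved. The work goes in short steps, Python scripts to look and compute and a tool call to move; the robot and the scene stay as the last step left them, time stands still between calls to the robot, and variables do not carry over. Pictures are saved under pics/ and viewed, and the job is handed in when it is done.

Besides the shell and the picture viewer there is one more tool, called after ">>>" as name(argument=value, ...), one argument or row to a line, values as JSON. step_arm: Moves the arm, as the interface text tells. Its arguments: {"type":"object","properties":{"xyz":{"type":"array"},"rotation":{"type":"array"},"grip":{"type":"number"},"force":{"type":"number"}},"required":["xyz","rotation"]}

```bash
ls; mkdir -p pics
python3 - <<'E'
from bench import r
import cv2
o=r.get_obs(); print(o)
for n in ["scene","top","wrist"]:
    f=r.grab_frame(n); cv2.imwrite(f"pics/{n}0.png",f["pixels"][:,:,::-1]); print(n,{k:v for k,v in f.items() if k!="pixels"})
E
```

```text
pics
{'clock': 0.0, 'joints': array([-1.35907949,  0.4777936 ,  0.02233796,  1.55643073, -0.01152472,
        1.10928389, -0.08312144]), 'qvel': array([-3.17231633e-05,  1.46632358e-04,  1.26991365e-04, -1.55962327e-04,
       -4.71844509e-04,  5.86044581e-04,  1.25573659e-03]), 'tau': array([-9.52637470e-05, -5.96454012e+01,  1.60786539e+00, -2.81203902e+01,
        1.24496993e-02,  9.12494317e-03,  1.94716358e-05]), 'tcp_pos': array([0.21211784, 0.64052323, 0.4037385 ]), 'orientation': array([-1.34485988, -0.96946355,  0.97175532]), 'contact_force': array([-0.76549752,  0.41966245, -0.23125181]), 'moment': array([-0.03626615,  0.02569898, -0.0127733 ]), 'grip_width': 0.08552807407404629}
scene {'fx': 402.30763281552026, 'fy': 402.30763281552026, 'cx': 249.24723815573793, 'cy': 185.95346220606356, 'position': array([ 1.05761663, -0.29668313,  0.92568362]), 'attitude': array([-2.24850421, -1.28020273,  0.38986282])}
top {'fx': 349.7529111947665, 'fy': 349.7529111947665, 'cx': 255.07879752528453, 'cy': 188.09662075898012, 'position': array([ 0.36215167, -0.00187372,  1.11330412]), 'attitude': array([-1.99513785,  2.21532116, -0.24704228])}
wrist {'fx': 298.69087285801646, 'fy': 298.69087285801646, 'cx': 252.8292125047451, 'cy': 186.66030068015243, 'mount': array([[ 9.99998734e-01,  5.42349261e-04,  1.49562567e-03,
        -1.33300456e-04],
       [-1.24581993e-03, -3.17714641e-01,  9.48185559e-01,
         3.12693720e-02],
       [ 9.89429909e-04, -9.48186223e-01, -3.17713563e-01,
         8.22973744e-02],
       [ 0.00000000e+00,  0.00000000e+00,  0.00000000e+00,
         1.00000000e+00]])}
```

View pics/scene0.png

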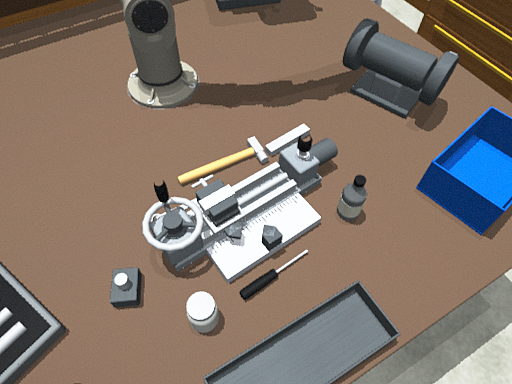

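View pics/top0.png

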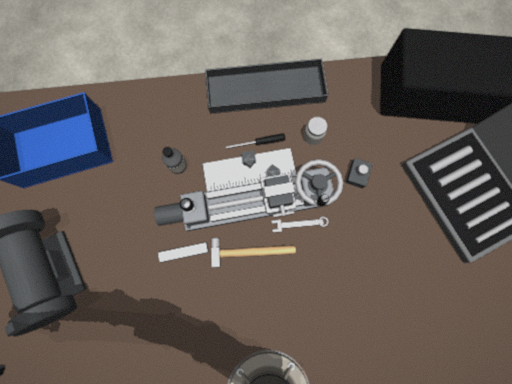

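View pics/wrist0.png

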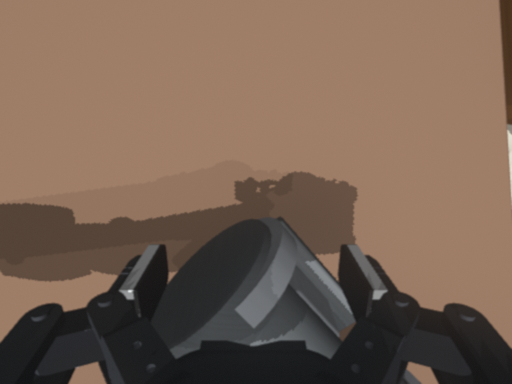

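Run:
```python
from scipy.spatial.transform import Rotation as R
import numpy as np
print(R.from_rotvec([-1.34485988, -0.96946355,  0.97175532]).as_matrix().round(3))
```

```text
[[ 0.314 -0.    -0.949]
 [ 0.949 -0.002  0.314]
 [-0.002 -1.    -0.   ]]
```

Run:
```python
import cv2
a=cv2.imread("pics/top0.png")[120:270,140:380]; cv2.imwrite("pics/topc.png",cv2.resize(a,None,fx=3.3,fy=3.3,interpolation=cv2.INTER_CUBIC))
a=cv2.imread("pics/scene0.png")[115:285,125:355]; cv2.imwrite("pics/scenec.png",cv2.resize(a,None,fx=3.4,fy=3.4,interpolation=cv2.INTER_CUBIC))
```

```text
(no output)
```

View pics/topc.png

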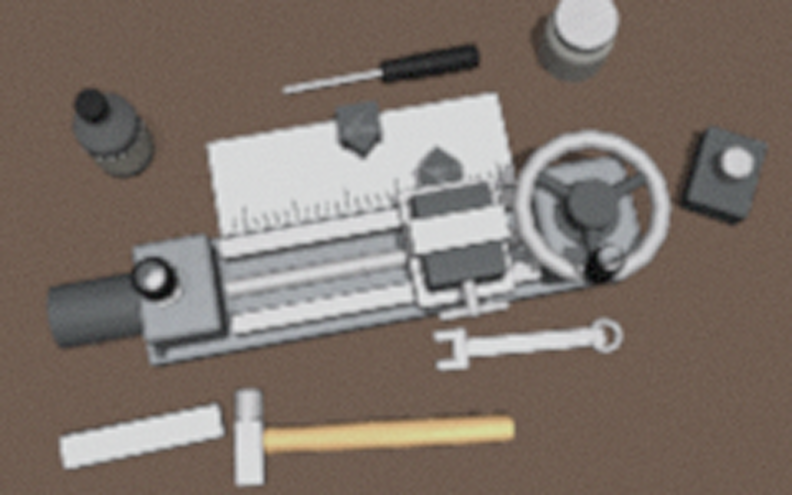

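View pics/scenec.png

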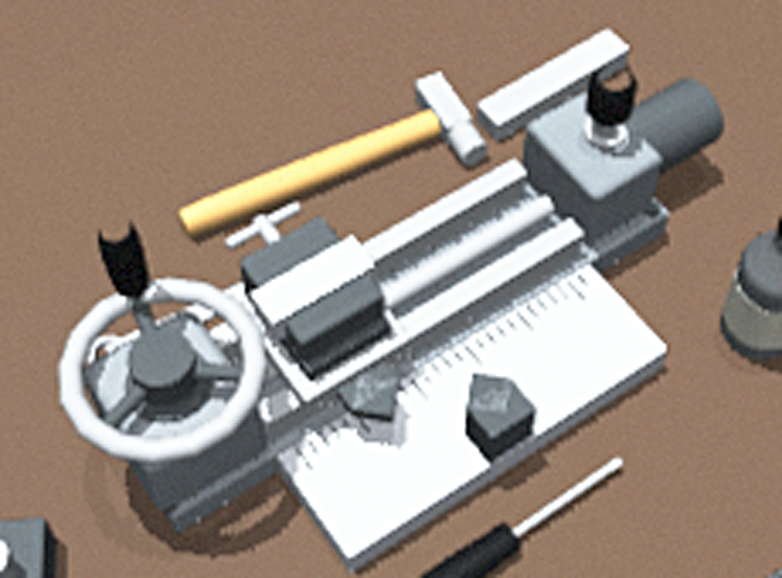

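```bash
cat > h.py <<'E'
import numpy as np, cv2
from bench import r
from scipy.spatial.transform import Rotation as R
def cam(n):
    o=r.get_obs(); f=r.grab_frame(n)
    if n=="wrist":
        T=np.eye(4);T[:3,:3]=R.from_rotvec(o["orientation"]).as_matrix();T[:3,3]=o["tcp_pos"]
        T=T@f["mount"]; f["position"]=T[:3,3]; f["Rm"]=T[:3,:3]
    else: f["Rm"]=R.from_rotvec(f["attitude"]).as_matrix()
    return f,o
def ray(f,u,v):
    d=f["Rm"]@np.array([(u-f["cx"])/f["fx"],(v-f["cy"])/f["fy"],1]); return f["position"],d/np.linalg.norm(d)
def onz(f,u,v,z):
    p,d=ray(f,u,v); return p+d*(z-p[2])/d[2]
def tri(f1,p1,f2,p2):
    a,d=ray(f1,*p1); b,e=ray(f2,*p2)
    s=np.linalg.lstsq(np.c_[d,-e],b-a,rcond=None)[0]; x=a+s[0]*d;y=b+s[1]*e
    return (x+y)/2,np.linalg.norm(x-y)
def proj(f,P):
    c=f["Rm"].T@(np.asarray(P)-f["position"]); return np.array([f["fx"]*c[0]/c[2]+f["cx"],f["fy"]*c[1]/c[2]+f["cy"]])
E
python3 - <<'E'
from h import *
t,o=cam("top"); s,o=cam("scene")
T=lambda u,v:(u/3.3+140,v/3.3+120)
S=lambda u,v:(u/3.4+125,v/3.4+115)
# ring fit
for f,c,roi in ((t,(319.5,183),30),(s,(172.5,224),36)):
    g=cv2.cvtColor(f["pixels"],cv2.COLOR_RGB2GRAY)
    m=np.zeros_like(g); cv2.circle(m,(int(c[0]),int(c[1])),roi,255,-1)
    # outermost bright along rays
    pts=[]
    for a in np.arange(0,2*np.pi,.05):
        for rr in np.arange(roi,12,-.5):
            u,v=c[0]+rr*np.cos(a),c[1]+rr*np.sin(a)
            if g[int(v+.5),int(u+.5)]>170: pts.append((u,v));break
    (cx,cy),ax,an=cv2.fitEllipse(np.array(pts,np.float32)); print((cx,cy),ax,onz(f,cx,cy,.125))
print("hub from ring tri -> see")
print("knob top-z165",onz(t,*T(155,278),.165), "scene body z .145",onz(s,*S(611,97),.145))
print("handle top",onz(t,*T(604,262),.2))
print("handle scene base/top",onz(s,*S(132,292),.136),onz(s,*S(115,235),.204))
for n,p,z in (("block corners LL",(152,362),0.0),("ptr",(437,149),.072),("mark",(361,157),.072)): print(n,onz(t,*T(*p),z))
print("ptr,mark scene",onz(s,*S(372,417),.066),onz(s,*S(483,378),.066))
print("ledge",[onz(t,*T(*p),.03)[:2].round(4) for p in ((207,145),(498,95),(216,232))])
E
```

```text
(316.404541015625, 182.74530029296875) (44.27051544189453, 51.9517707824707) [ 0.58259886 -0.20304684  0.125     ]
(174.31886291503906, 222.71388244628906) (50.78898620605469, 66.88042449951172) [ 0.5877622  -0.20860091  0.125     ]
hub from ring tri -> see
knob top-z165 [0.55057776 0.16798296 0.165     ] scene body z .145 [0.55821702 0.17101041 0.145     ]
handle top [ 0.51893445 -0.1987892   0.2       ]
handle scene base/top [ 0.52907714 -0.2063726   0.136     ] [ 0.5292559  -0.20584328  0.204     ]
block corners LL [0.50162417 0.20544568 0.        ]
ptr [ 0.66422502 -0.086327    0.072     ]
mark [ 0.66391604 -0.01456175  0.072     ]
ptr,mark scene [ 0.66298593 -0.09616443  0.066     ] [ 0.67633505 -0.01263605  0.066     ]
ledge [array([0.704 , 0.1335]), array([ 0.7253, -0.156 ]), array([0.6161, 0.1311])]
```

>>> step_arm(
  xyz=[
    [0,-0.15,0],
    [0,-0.27,0],
    [-0.1,-0.27,-0.15],
    [-0.2,-0.27,-0.3],
    [-0.3,-0.27,-0.45],
    [-0.4,-0.27,-0.6],
    [-0.5,-0.27,-0.7],
    [-0.57,-0.27,-0.79],
    [-0.57,-0.27,-0.79],
  ],
  rotation=[
    [0,0,0],
    [0,0.1,0],
    [0,0.2,0],
    [0,0.3,0],
    [0,0.4,0],
    [0,0.5,0],
    [0,0.6,0],
    [0,0.7,0],
    [0,0.75,0],
  ],
)

```text
clock: 1.38
tcp_pos: [0.3855, 0.4008, 0.4857]
orientation: [-1.571, -0.051, 0.05]
contact_force: [0.0, 0.6, 0.2]
grip_width: 0.0853
```

```bash
cat >> h.py <<'E'
def st():
    o=r.get_obs(); M=R.from_rotvec(o["orientation"]).as_matrix()
    print("t",o["clock"],"tcp",o["tcp_pos"].round(4),"F",o["contact_force"].round(1),"w",round(o["grip_width"],4),"j",o["joints"].round(2));print(M.round(3).tolist()); return o,M
def rel(P,lift=0.155):
    "units to bring grasp point to P with tool y down-ish"
    o,M=st(); d=M.T@(np.asarray(P)-(o["tcp_pos"]+M[:,1]*lift)); print("units",(d/.3).round(3),"mm",(d*1000).round(1))
E
python3 -c "
from h import *
rel([.554,.17,.265])"
```

```text
t 1.375 tcp [0.3855 0.4008 0.4857] F [0.  0.6 0.2] w 0.0853 j [-1.2   0.21  0.33  1.76 -0.07  1.18 -0.78]
[[0.998, 0.001, -0.064], [0.064, -0.001, 0.998], [0.0, -1.0, -0.001]]
units [ 0.511  0.22  -0.803] mm [ 153.3   66.1 -240.8]
```

>>> step_arm(
  xyz=[
    [0.13,0.06,-0.2],
    [0.26,0.11,-0.4],
    [0.39,0.17,-0.6],
    [0.51,0.22,-0.8],
    [0.51,0.22,-0.8],
  ],
  rotation=[
    [0,0,0],
    [0,0,0],
    [0,0,0],
    [0,0,0],
    [0,0,0],
  ],
)

```text
clock: 2.0
tcp_pos: [0.5546, 0.1681, 0.4197]
orientation: [-1.572, -0.049, 0.048]
contact_force: [0.8, 0.8, 0.5]
grip_width: 0.0851
```

Run:
```python
from h import *
f,o=cam("wrist"); cv2.imwrite("pics/w1.png",f["pixels"][:,:,::-1]); st()
```

```text
t 2.05 tcp [0.5568 0.1625 0.4189] F [ 1.8 -4.7 -0.2] w 0.0854 j [-0.77  0.33  0.48  1.8  -0.16  1.06 -0.18]
[[0.998, 0.002, -0.055], [0.055, -0.006, 0.998], [0.001, -1.0, -0.006]]
```

View pics/w1.png

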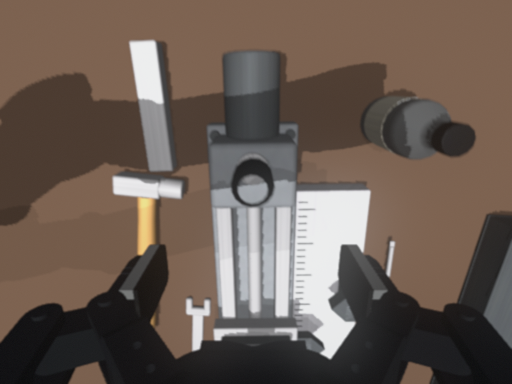

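Run:
```python
from h import *
f,o=cam("wrist"); st(); im=f["pixels"]; cv2.imwrite("pics/w2.png",cv2.resize(im[110:352,180:400,::-1],None,fx=2.4,fy=2.4,interpolation=cv2.INTER_CUBIC))
g=cv2.cvtColor(im,cv2.COLOR_RGB2GRAY)
```

```text
t 2.1 tcp [0.5555 0.165  0.4193] F [-0.5  0.1 -0.1] w 0.0855 j [-0.77  0.33  0.48  1.8  -0.16  1.06 -0.18]
[[0.998, 0.001, -0.055], [0.055, -0.005, 0.998], [0.0, -1.0, -0.005]]
```

View pics/w2.png

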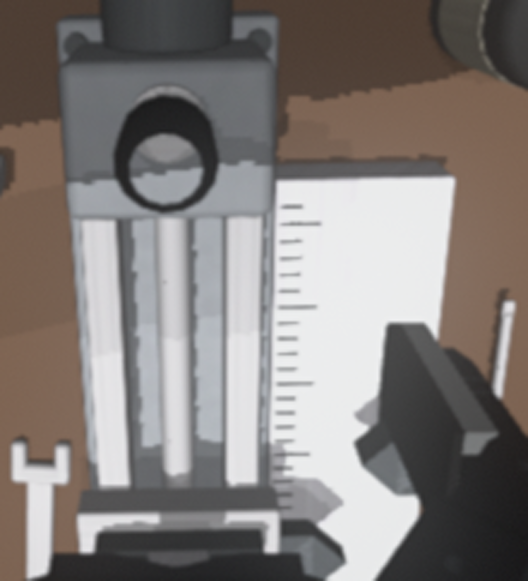

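Run:
```python
from h import *
f,o=cam("wrist"); rel([.55,.17,.145])
for v in (155,165,172): print(onz(f,166/2.4+180,v/2.4+110,.165))
W=lambda u,v:(u/2.4+180,v/2.4+110)
# end block top face corners z=.1 (64,60),(275,58),(71,218),(268,214)
for p in ((64,66),(275,58),(71,218),(268,214)): print("blk",onz(f,*W(*p),.1)[:2].round(4))
for p in ((455,178),(276,182)): print("ledge",onz(f,*W(*p),.03)[:2].round(4))
for p in ((356,448),): print("mark",onz(f,*W(*p),.072)[:2].round(4))
for p in ((343,502),(345,555)): print("ptr?",onz(f,*W(*p),.03)[:2].round(4),onz(f,*W(*p),.07)[:2].round(4))
```

```text
t 2.15 tcp [0.5545 0.168  0.4196] F [-0.4  0.5  0. ] w 0.0854 j [-0.78  0.32  0.47  1.8  -0.16  1.06 -0.19]
[[0.998, 0.0, -0.058], [0.058, -0.003, 0.998], [-0.0, -1.0, -0.003]]
units [-0.014  0.399  0.01 ] mm [ -4.3 119.6   3.1]
[0.5514946  0.18092401 0.165     ]
[0.55167033 0.17754289 0.165     ]
[0.55179432 0.17515718 0.165     ]
blk [0.509  0.1966]
blk [0.5932 0.2045]
blk [0.5124 0.1313]
blk [0.5969 0.1378]
ledge [0.7044 0.137 ]
ledge [0.6107 0.1296]
mark [ 0.6611 -0.0028]
ptr? [ 0.6734 -0.0766] [ 0.6596 -0.0405]
ptr? [ 0.6801 -0.1184] [ 0.6656 -0.0776]
```

>>> step_arm(
  xyz=[
    [-0.01,0.13,0.013],
    [-0.01,0.13,0.013],
    [-0.01,0.13,0.013],
  ],
  rotation=[
    [0,0,0],
    [0,0,0],
    [0,0,0],
  ],
)

```text
clock: 2.52
tcp_pos: [0.5513, 0.1725, 0.3817]
orientation: [-1.572, -0.047, 0.046]
contact_force: [0.0, 0.7, -0.6]
grip_width: 0.0854
```

Run:
```python
from h import *
f,o=cam("wrist");f,o=cam("wrist"); st(); im=f["pixels"]; cv2.imwrite("pics/w3.png",im[:,:,::-1])
```

```text
t 2.625 tcp [0.5516 0.1721 0.3821] F [-0.7  0.4 -0.9] w 0.0853 j [-0.77  0.36  0.46  1.84 -0.19  0.98 -0.17]
[[0.998, 0.002, -0.059], [0.059, -0.002, 0.998], [0.002, -1.0, -0.002]]
```

View pics/w3.png

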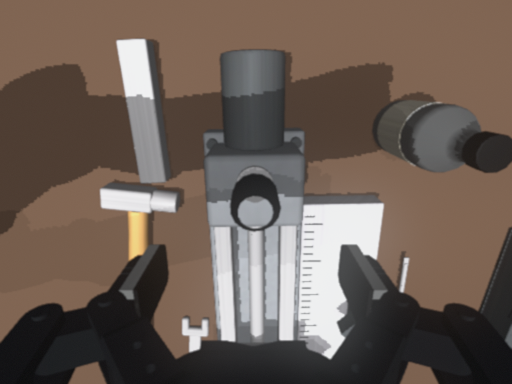

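Run:
```python
from h import *
f,o=cam("wrist")
print(onz(f,255.5,205,.165),onz(f,255.5,209,.165))
for P in ([.552,.170,.165],[.552,.170,.125],[.552,.176,.165]): print(proj(f,P).round(1))
# horiz/bottom edges
for u,v in ((232,205),(279,205),(255,230)): print(onz(f,u,v,.162).round(4))
rel([.5515,.172,.147])
```

```text
[0.55307291 0.17867238 0.165     ] [0.55325482 0.17577941 0.165     ]
[253.1 216.8]
[253.  196.2]
[253.7 208.6]
[0.5372 0.1765 0.162 ]
[0.5692 0.1784 0.162 ]
[0.554  0.1586 0.162 ]
t 2.675 tcp [0.5516 0.172  0.3821] F [ 0.2 -0.6  0.2] w 0.0854 j [-0.77  0.36  0.46  1.84 -0.19  0.98 -0.17]
[[0.998, 0.002, -0.059], [0.059, -0.002, 0.998], [0.002, -1.0, -0.002]]
units [-0.002  0.267  0.001] mm [-0.6 80.   0.4]
```

>>> step_arm(
  xyz=[
    [0.003,0.1,0.012],
    [0.003,0.2,0.012],
    [0.003,0.27,0.012],
    [0.003,0.27,0.012],
  ],
  rotation=[
    [0,0,0],
    [0,0,0],
    [0,0,0],
    [0,0,0],
  ],
)

```text
clock: 3.18
tcp_pos: [0.5522, 0.1756, 0.3005]
orientation: [-1.573, -0.047, 0.046]
contact_force: [0.3, -0.8, 0.4]
grip_width: 0.0854
```

>>> step_arm(
  xyz=[
    [0,0,0],
    [0,0,0],
    [0,0,0],
    [0,0,0],
    [0,0,0],
  ],
  rotation=[
    [0,0,0],
    [0,0,0],
    [0,0,0],
    [0,0,0],
    [0,0,0],
  ],
  grip=1,
  force=50,
)

```text
clock: 3.8
tcp_pos: [0.5529, 0.1757, 0.3017]
orientation: [-1.572, -0.048, 0.044]
contact_force: [0.0, -0.6, 6.6]
grip_width: 0.0345
```

Run:
```python
from h import *
f,o=cam("wrist"); st(); im=f["pixels"]; cv2.imwrite("pics/w4.png",im[:,:,::-1])
```

```text
t 3.85 tcp [0.5529 0.1757 0.3017] F [-0.3 -0.6  6.6] w 0.0347 j [-0.74  0.47  0.42  1.9  -0.25  0.82 -0.13]
[[0.998, 0.003, -0.059], [0.059, -0.001, 0.998], [0.003, -1.0, -0.001]]
```

View pics/w4.png

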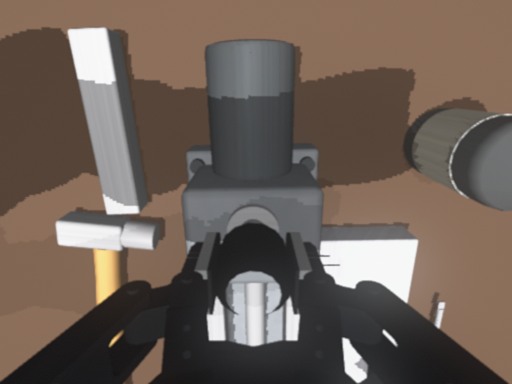

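>>> step_arm(
  xyz=[
    [0,-0.03,0],
    [0,-0.06,0],
    [0,-0.07,0],
    [0,-0.075,0],
    [0,-0.075,0],
  ],
  rotation=[
    [0,0,0],
    [0,0,0],
    [0,0,0],
    [0,0,0],
    [0,0,0],
  ],
)

```text
clock: 4.47
tcp_pos: [0.5527, 0.1759, 0.3221]
orientation: [-1.573, -0.049, 0.044]
contact_force: [11.4, 2.1, -25.8]
grip_width: 0.0343
```

>>> step_arm(
  xyz=[
    [0,0.01,0],
    [0,0.01,0],
    [0,-0.2,0],
    [0,-0.4,0],
    [0,-0.43,-0.2],
    [0,-0.43,-0.4],
    [0.02,-0.43,-0.6],
    [0.04,-0.43,-0.8],
    [0.06,-0.43,-0.97],
    [0.06,-0.43,-0.97],
  ],
  rotation=[
    [0,0,0],
    [0,0,0],
    [0,0,0],
    [0,0,0],
    [0,0,0],
    [0,0,0],
    [0,0,0],
    [0,0,0],
    [0,0,0],
    [0,0,0],
  ],
  grip=0,
)

```text
clock: 5.72
tcp_pos: [0.5866, -0.1186, 0.4533]
orientation: [-1.575, -0.043, 0.037]
contact_force: [-0.1, 0.6, 0.2]
grip_width: 0.0854
```

Run:
```python
from h import *
for i in range(3): f,o=cam("wrist")
st(); im=f["pixels"]; cv2.imwrite("pics/w5.png",cv2.resize(im[:,:,::-1],None,fx=1.55,fy=1.55,interpolation=cv2.INTER_CUBIC))
f,o=cam("scene");cv2.imwrite("pics/s5.png",f["pixels"][:,:,::-1])
```

```text
t 5.875 tcp [ 0.5874 -0.1121  0.4523] F [ 0.3  0.3 -0.2] w 0.0856 j [-0.38  0.34  0.6   1.72 -0.21  1.14  0.34]
[[0.998, 0.003, -0.06], [0.06, -0.002, 0.998], [0.003, -1.0, -0.002]]
```

View pics/w5.png

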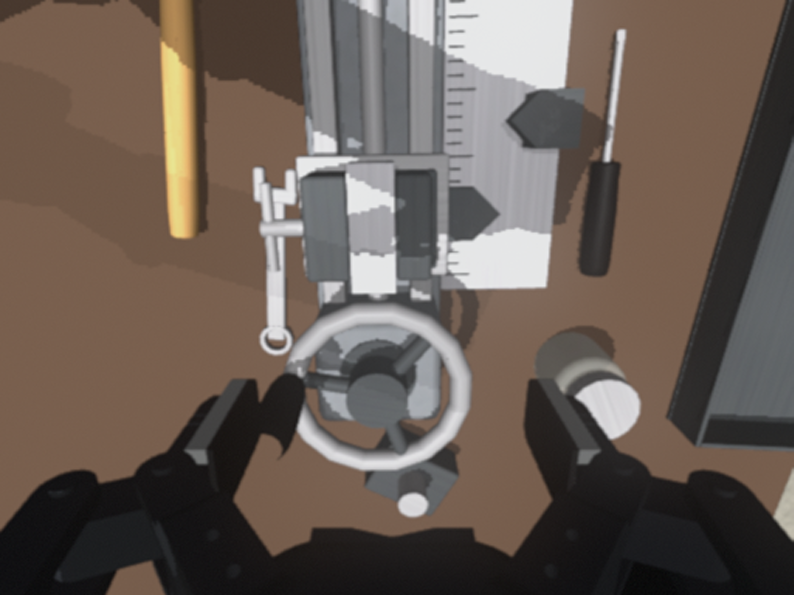

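View pics/s5.png

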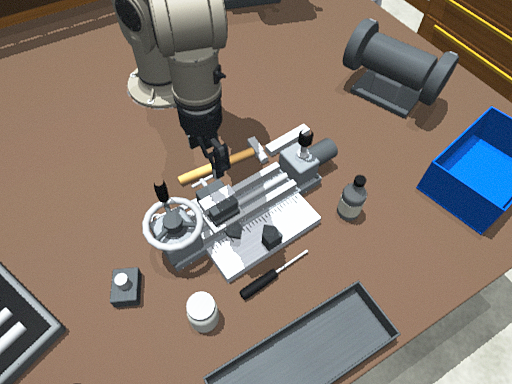

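```bash
python3 - <<'E'
from h import *
f,o=cam("wrist"); st()
W=lambda u,v:(u/1.55,v/1.55)
P=[onz(f,*W(*p),.124) for p in ((288,386),(472,386),(380,303),(380,470))]
print([p.round(4)[:2] for p in P],"hub",(P[0]+P[1])/2,(P[2]+P[3])/2)
print("handle base",onz(f,*W(292,375),.136))
a=onz(f,*W(498,212),.066);b=onz(f,*W(507,121),.066);b2=onz(f,*W(507,121),.072);print("ptr",a,"mark",b,b2)
for p,q in (((307,140),(320,310)),((436,0),(441,300)),((572,0),(547,288))): 
    A=onz(f,*W(*p),.03);B=onz(f,*W(*q),.03);d=A-B;print("yaw",np.arctan2(-d[0],d[1]))
K=np.array([.553,.176])
for yaw in (.06,.0735,.09): print(yaw,K-.385*np.array([-np.sin(yaw),np.cos(yaw)]))
E
python3 - <<'E'
E
```

```text
t 5.975 tcp [ 0.5876 -0.1113  0.4521] F [ 0.2 -0.5 -0.2] w 0.0852 j [-0.38  0.34  0.6   1.72 -0.21  1.14  0.34]
[[0.998, 0.003, -0.062], [0.062, -0.002, 0.998], [0.003, -1.0, -0.002]]
[array([ 0.5185, -0.2079]), array([ 0.652 , -0.1998]), array([ 0.5817, -0.1396]), array([ 0.5892, -0.2779])] hub [ 0.58522239 -0.20383953  0.124     ] [ 0.58544023 -0.20875578  0.124     ]
handle base [ 0.52386207 -0.19187844  0.136     ]
ptr [ 0.66780406 -0.08139242  0.066     ] mark [ 0.66542013 -0.01588424  0.066     ] [ 0.66400902 -0.01612196  0.072     ]
yaw 0.0844408723594077
yaw 0.11187691956821118
yaw 0.08673896742834619
0.06 [ 0.57608614 -0.20830721]
0.0735 [ 0.58127203 -0.20796053]
0.09 [ 0.58760324 -0.2074418 ]
```

Run:
```python
from h import *
rel([.524,-.2,.24])
```

```text
t 5.975 tcp [ 0.5876 -0.1113  0.4521] F [ 0.2 -0.5 -0.2] w 0.0852 j [-0.38  0.34  0.6   1.72 -0.21  1.14  0.34]
[[0.998, 0.003, -0.062], [0.062, -0.002, 0.998], [0.003, -1.0, -0.002]]
units [-0.232  0.19  -0.281] mm [-69.5  57.1 -84.2]
```

>>> step_arm(
  xyz=[
    [-0.12,0.05,-0.14],
    [-0.23,0.1,-0.28],
    [-0.23,0.19,-0.28],
    [-0.23,0.19,-0.28],
    [-0.23,0.19,-0.28],
  ],
  rotation=[
    [0,0.005,0],
    [0,0.01,0],
    [0,0.015,0],
    [0,0.015,0],
    [0,0.015,0],
  ],
)

```text
clock: 6.6
tcp_pos: [0.525, -0.1982, 0.3959]
orientation: [-1.572, -0.035, 0.029]
contact_force: [-0.4, -0.3, -0.6]
grip_width: 0.0853
```

Run:
```python
from h import *
for i in range(2): f,o=cam("wrist")
st(); im=f["pixels"]; cv2.imwrite("pics/w6.png",cv2.resize(im[:,:,::-1],None,fx=1.55,fy=1.55,interpolation=cv2.INTER_CUBIC))
print(proj(f,[.524,-.2,.204])*1.55,proj(f,[.524,-.2,.136])*1.55)
```

```text
t 6.7 tcp [ 0.525  -0.1986  0.3961] F [0.3 0.5 0. ] w 0.0854 j [-0.24  0.34  0.62  1.87 -0.23  1.    0.52]
[[0.999, 0.005, -0.041], [0.041, -0.002, 0.999], [0.004, -1.0, -0.002]]
[387.90068586 361.35122519] [388.34041062 301.06765068]
```

View pics/w6.png

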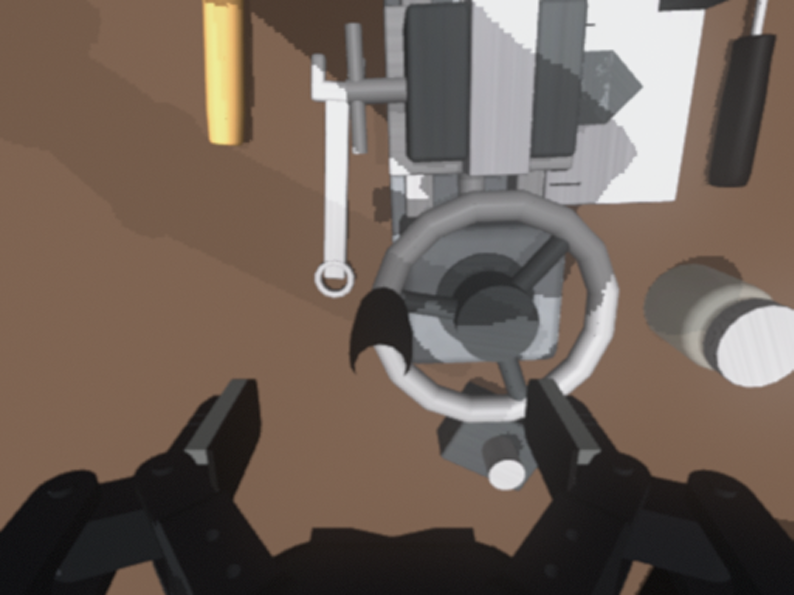

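>>> step_arm(
  xyz=[
    [-0.01,0.1,-0.003],
    [-0.01,0.2,-0.003],
    [-0.01,0.215,-0.003],
    [-0.01,0.215,-0.003],
  ],
  rotation=[
    [0,0,0],
    [0,0,0],
    [0,0,0],
    [0,0,0],
  ],
)

```text
clock: 7.2
tcp_pos: [0.5229, -0.1997, 0.3325]
orientation: [-1.573, -0.037, 0.028]
contact_force: [-0.3, 0.1, 0.4]
grip_width: 0.0856
```

>>> step_arm(
  xyz=[
    [0,0,0],
    [0,0,0],
    [0,0,0],
    [0,0,0],
    [0,0,0],
  ],
  rotation=[
    [0,0,0],
    [0,0,0],
    [0,0,0],
    [0,0,0],
    [0,0,0],
  ],
  grip=1,
  force=60,
)

```text
clock: 7.82
tcp_pos: [0.5214, -0.2001, 0.3327]
orientation: [-1.571, -0.033, 0.03]
contact_force: [-7.9, 0.7, 8.8]
grip_width: 0.0259
```

Run:
```python
from h import *
for i in range(1): f,o=cam("wrist")
st(); im=f["pixels"]; cv2.imwrite("pics/w7.png",cv2.resize(im[:,:,::-1],None,fx=1.55,fy=1.55,interpolation=cv2.INTER_CUBIC))
```

```text
t 7.875 tcp [ 0.5214 -0.2001  0.3327] F [-7.5  1.   9.5] w 0.0256 j [-0.2   0.42  0.58  1.94 -0.3   0.87  0.58]
[[0.999, 0.002, -0.04], [0.04, -0.001, 0.999], [0.002, -1.0, -0.001]]
```

View pics/w7.png

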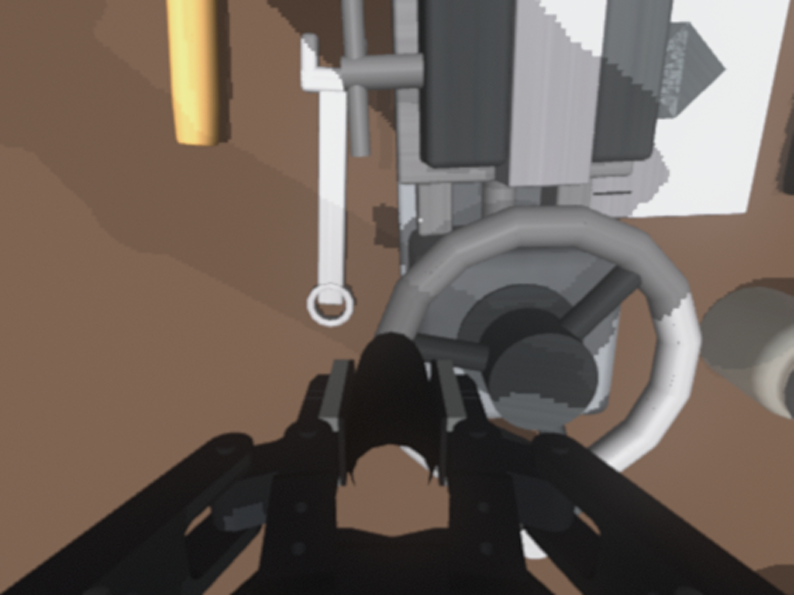

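```bash
cat >> h.py <<'E'
def table(hub,degs,rad=.062):
    o,M=st(); g=o["tcp_pos"]+M[:,1]*.155; d=M.T@np.array([*(g[:2]-hub),0]); p0=np.arctan2(d[2],d[0]); print("phi0",np.degrees(p0).round(1),"r",np.hypot(d[0],d[2]).round(4),"grasp",g.round(4))
    print([[round(float(rad*np.cos(p0+np.radians(k))-d[0])/.3,3),0,round(float(rad*np.sin(p0+np.radians(k))-d[2])/.3,3)] for k in degs])
E
python3 - <<'E'
from h import *
table([.584,-.207],[-12*i for i in range(1,11)])
E
```

```text
t 7.875 tcp [ 0.5214 -0.2001  0.3327] F [-7.5  1.   9.5] w 0.0256 j [-0.2   0.42  0.58  1.94 -0.3   0.87  0.58]
[[0.999, 0.002, -0.04], [0.04, -0.001, 0.999], [0.002, -1.0, -0.001]]
phi0 171.5 r 0.0626 grasp [ 0.5217 -0.2002  0.1777]
[[0.013, 0, 0.042], [0.032, 0, 0.08], [0.059, 0, 0.114], [0.092, 0, 0.141], [0.131, 0, 0.161], [0.172, 0, 0.173], [0.216, 0, 0.176], [0.258, 0, 0.169], [0.299, 0, 0.154], [0.335, 0, 0.131]]
```

>>> step_arm(
  xyz=[
    [0.013,0,0.042],
    [0.032,0,0.08],
    [0.059,0,0.114],
    [0.092,0,0.141],
    [0.131,0,0.161],
    [0.172,0,0.173],
    [0.216,0,0.176],
    [0.258,0,0.169],
    [0.299,0,0.154],
    [0.335,0,0.131],
  ],
  rotation=[
    [0,0,0],
    [0,0,0],
    [0,0,0],
    [0,0,0],
    [0,0,0],
    [0,0,0],
    [0,0,0],
    [0,0,0],
    [0,0,0],
    [0,0,0],
  ],
)

```text
clock: 9.12
tcp_pos: [0.6192, -0.157, 0.3323]
orientation: [-1.571, -0.029, 0.034]
contact_force: [-8.6, -1.8, 3.3]
grip_width: 0.0255
```

Run:
```python
from h import *
table([.584,-.207],[-15*i for i in range(1,16)])
f,o=cam("wrist")
st(); im=f["pixels"]; cv2.imwrite("pics/w8.png",cv2.resize(im[:,:,::-1],None,fx=1.55,fy=1.55,interpolation=cv2.INTER_CUBIC))
```

```text
t 9.125 tcp [ 0.6192 -0.157   0.3323] F [-8.6 -1.8  3.3] w 0.0255 j [-0.24  0.54  0.55  1.74 -0.34  0.96  0.48]
[[0.999, -0.003, -0.04], [0.04, -0.001, 0.999], [-0.003, -1.0, -0.001]]
phi0 52.9 r 0.0607 grasp [ 0.6186 -0.1572  0.1773]
[[0.041, 0, -0.034], [0.068, 0, -0.081], [0.083, 0, -0.133], [0.083, 0, -0.187], [0.069, 0, -0.239], [0.043, 0, -0.286], [0.005, 0, -0.324], [-0.042, 0, -0.352], [-0.094, 0, -0.366], [-0.148, 0, -0.367], [-0.2, 0, -0.353], [-0.247, 0, -0.326], [-0.285, 0, -0.288], [-0.312, 0, -0.242], [-0.327, 0, -0.19]]
t 9.175 tcp [ 0.6203 -0.1581  0.3325] F [-4.1 -3.3 -0.7] w 0.0259 j [-0.24  0.54  0.55  1.74 -0.34  0.95  0.48]
[[0.999, -0.001, -0.039], [0.039, -0.003, 0.999], [-0.001, -1.0, -0.002]]
```

View pics/w8.png

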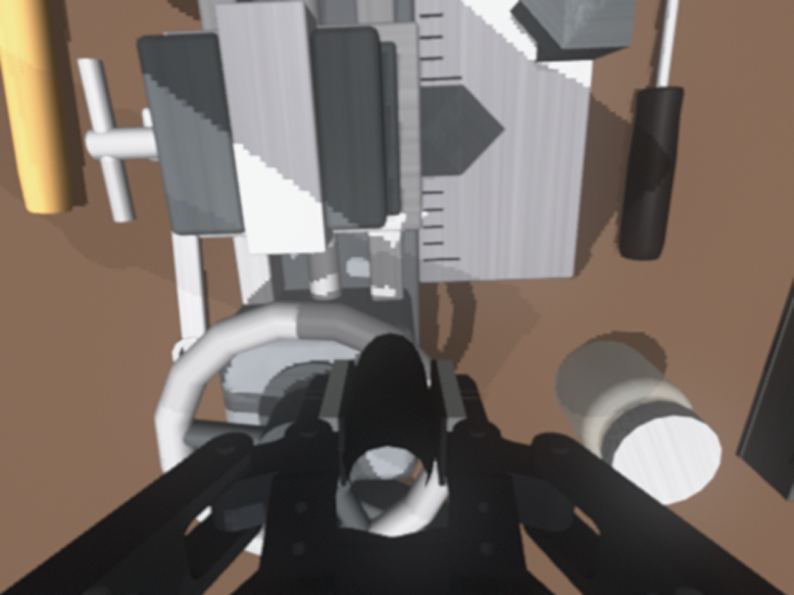

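Run:
```python
from h import *
table([.584,-.207],[-18*i for i in range(1,21)])
f,o=cam("wrist"); W=lambda u,v:(u/1.55,v/1.55)
a=onz(f,*W(504,130),.066);b=onz(f,*W(512,12),.066); print(a,b,b-a)
```

```text
t 9.175 tcp [ 0.6203 -0.1581  0.3325] F [-4.1 -3.3 -0.7] w 0.0259 j [-0.24  0.54  0.55  1.74 -0.34  0.95  0.48]
[[0.999, -0.001, -0.039], [0.039, -0.003, 0.999], [-0.001, -1.0, -0.002]]
phi0 51.0 r 0.0605 grasp [ 0.6202 -0.1585  0.1775]
[[0.046, 0, -0.044], [0.073, 0, -0.103], [0.08, 0, -0.167], [0.066, 0, -0.231], [0.034, 0, -0.287], [-0.014, 0, -0.33], [-0.073, 0, -0.356], [-0.137, 0, -0.363], [-0.201, 0, -0.35], [-0.257, 0, -0.318], [-0.3, 0, -0.27], [-0.326, 0, -0.21], [-0.333, 0, -0.146], [-0.32, 0, -0.083], [-0.288, 0, -0.027], [-0.239, 0, 0.016], [-0.18, 0, 0.043], [-0.116, 0, 0.05], [-0.053, 0, 0.036], [0.003, 0, 0.004]]
[ 0.66999567 -0.07269097  0.066     ] [ 0.66771035 -0.02301861  0.066     ] [-0.00228532  0.04967236  0.        ]
```

>>> step_arm(
  xyz=[
    [0.046,0,-0.044],
    [0.073,0,-0.103],
    [0.08,0,-0.167],
    [0.066,0,-0.231],
    [0.034,0,-0.287],
    [-0.014,0,-0.33],
    [-0.073,0,-0.356],
    [-0.137,0,-0.363],
    [-0.201,0,-0.35],
    [-0.257,0,-0.318],
    [-0.3,0,-0.27],
    [-0.326,0,-0.21],
    [-0.333,0,-0.146],
    [-0.32,0,-0.083],
    [-0.288,0,-0.027],
    [-0.239,0,0.016],
    [-0.18,0,0.043],
    [-0.116,0,0.05],
    [-0.053,0,0.036],
    [0.003,0,0.004],
  ],
  rotation=[
    [0,0,0],
    [0,0,0],
    [0,0,0],
    [0,0,0],
    [0,0,0],
    [0,0,0],
    [0,0,0],
    [0,0,0],
    [0,0,0],
    [0,0,0],
    [0,0,0],
    [0,0,0],
    [0,0,0],
    [0,0,0],
    [0,0,0],
    [0,0,0],
    [0,0,0],
    [0,0,0],
    [0,0,0],
    [0,0,0],
  ],
)

```text
clock: 11.72
tcp_pos: [0.6201, -0.1569, 0.3321]
orientation: [-1.573, -0.027, 0.035]
contact_force: [-9.6, -2.4, 3.9]
grip_width: 0.0256
```

Run:
```python
from h import *
f,o=cam("wrist"); 
st(); im=f["pixels"]; cv2.imwrite("pics/w9.png",cv2.resize(im[:,:,::-1],None,fx=1.55,fy=1.55,interpolation=cv2.INTER_CUBIC))
table([.584,-.207],[-18*i for i in range(1,13)])
```

```text
t 11.775 tcp [ 0.6219 -0.1586  0.3324] F [-2.3 -5.6  1.2] w 0.0261 j [-0.24  0.55  0.55  1.73 -0.33  0.96  0.48]
[[0.999, -0.002, -0.038], [0.038, -0.005, 0.999], [-0.002, -1.0, -0.005]]
t 11.775 tcp [ 0.6219 -0.1586  0.3324] F [-2.3 -5.6  1.2] w 0.0261 j [-0.24  0.55  0.55  1.73 -0.33  0.96  0.48]
[[0.999, -0.002, -0.038], [0.038, -0.005, 0.999], [-0.002, -1.0, -0.005]]
phi0 49.5 r 0.0606 grasp [ 0.6215 -0.1594  0.1774]
[[0.045, 0, -0.046], [0.07, 0, -0.105], [0.075, 0, -0.17], [0.06, 0, -0.233], [0.026, 0, -0.288], [-0.023, 0, -0.33], [-0.083, 0, -0.355], [-0.147, 0, -0.36], [-0.21, 0, -0.345], [-0.265, 0, -0.311], [-0.307, 0, -0.262], [-0.332, 0, -0.202]]
```

View pics/w9.png

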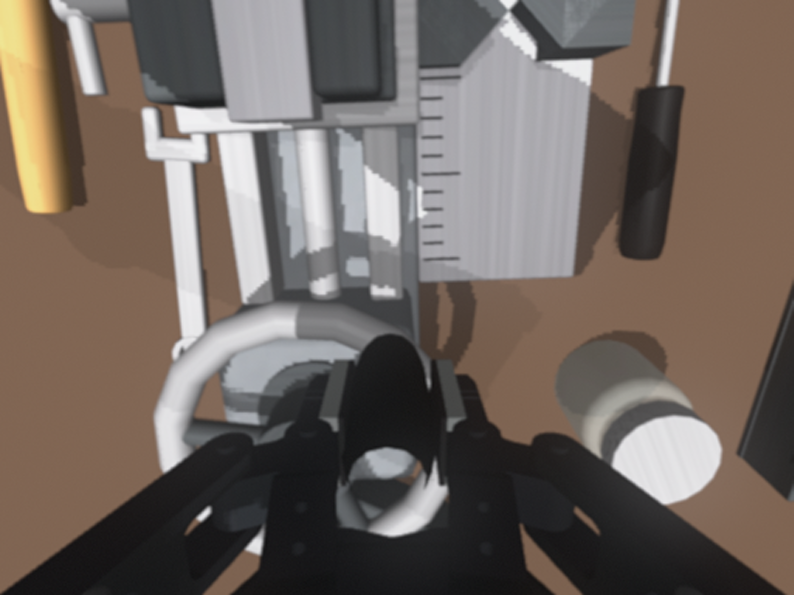

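>>> step_arm(
  xyz=[
    [0.045,0,-0.046],
    [0.07,0,-0.105],
    [0.075,0,-0.17],
    [0.06,0,-0.233],
    [0.026,0,-0.288],
    [-0.023,0,-0.33],
    [-0.023,0,-0.33],
  ],
  rotation=[
    [0,0,0],
    [0,0,0],
    [0,0,0],
    [0,0,0],
    [0,0,0],
    [0,0,0],
    [0,0,0],
  ],
)

```text
clock: 12.65
tcp_pos: [0.6191, -0.2579, 0.333]
orientation: [-1.577, -0.029, 0.03]
contact_force: [2.4, -2.7, -1.2]
grip_width: 0.0255
```

Run:
```python
from h import *
f,o=cam("wrist"); 
st(); im=f["pixels"]; cv2.imwrite("pics/w10.png",cv2.resize(im[:,:,::-1],None,fx=1.55,fy=1.55,interpolation=cv2.INTER_CUBIC))
table([.584,-.207],[15*i for i in range(1,11)])
f,o=cam("scene");cv2.imwrite("pics/s10.png",cv2.resize(f["pixels"][130:280,150:340,::-1],None,fx=4,fy=4,interpolation=cv2.INTER_CUBIC))
```

```text
t 12.7 tcp [ 0.6193 -0.2577  0.333 ] F [ 1.  -2.8 -2.7] w 0.026 j [-0.07  0.59  0.55  1.66 -0.35  0.99  0.63]
[[0.999, -0.001, -0.038], [0.038, -0.007, 0.999], [-0.001, -1.0, -0.006]]
t 12.7 tcp [ 0.6193 -0.2577  0.333 ] F [ 1.  -2.8 -2.7] w 0.026 j [-0.07  0.59  0.55  1.66 -0.35  0.99  0.63]
[[0.999, -0.001, -0.038], [0.038, -0.007, 0.999], [-0.001, -1.0, -0.006]]
phi0 -57.9 r 0.0625 grasp [ 0.6192 -0.2587  0.178 ]
[[0.041, 0, 0.036], [0.072, 0, 0.08], [0.091, 0, 0.13], [0.096, 0, 0.184], [0.087, 0, 0.237], [0.064, 0, 0.286], [0.03, 0, 0.328], [-0.014, 0, 0.359], [-0.064, 0, 0.378], [-0.118, 0, 0.383]]
```

View pics/s10.png

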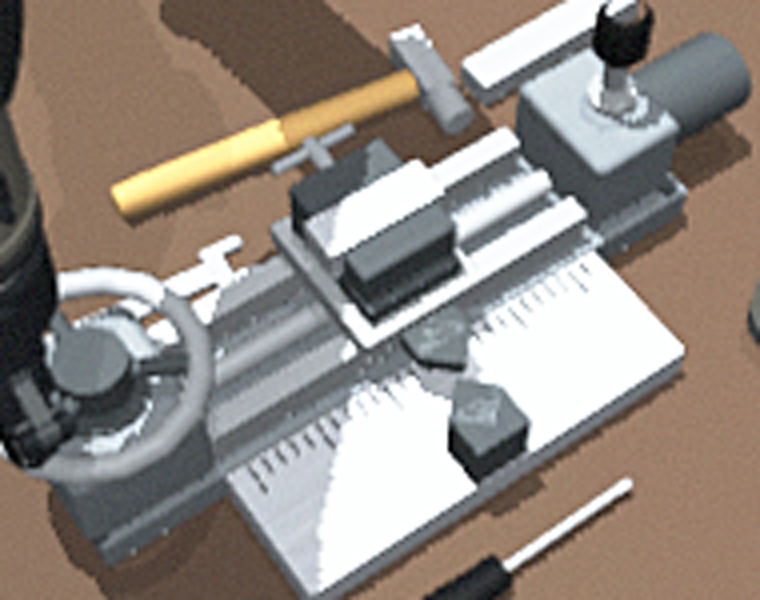

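>>> step_arm(
  xyz=[
    [0.041,0,0.036],
    [0.072,0,0.08],
    [0.091,0,0.13],
    [0.096,0,0.184],
    [0.087,0,0.237],
    [0.064,0,0.286],
    [0.03,0,0.328],
    [-0.014,0,0.359],
    [-0.064,0,0.378],
    [-0.082,0,0.381],
    [-0.082,0,0.381],
  ],
  rotation=[
    [0,0,0],
    [0,0,0],
    [0,0,0],
    [0,0,0],
    [0,0,0],
    [0,0,0],
    [0,0,0],
    [0,0,0],
    [0,0,0],
    [0,0,0],
    [0,0,0],
  ],
)

```text
clock: 14.12
tcp_pos: [0.5902, -0.1451, 0.3325]
orientation: [-1.58, -0.03, 0.03]
contact_force: [0.9, -6.7, -3.2]
grip_width: 0.0259
```

Run:
```python
from h import *
f,o=cam("wrist"); f,o=cam("wrist")
im=f["pixels"]; cv2.imwrite("pics/w11.png",cv2.resize(im[0:200,230:430,::-1],None,fx=3,fy=3,interpolation=cv2.INTER_CUBIC))
table([.584,-.207],[3*i for i in range(1,9)])
```

```text
t 14.225 tcp [ 0.5903 -0.1451  0.3325] F [ 0.5 -6.4 -2.9] w 0.0256 j [-0.28  0.49  0.56  1.82 -0.31  0.92  0.46]
[[0.999, -0.0, -0.038], [0.038, -0.01, 0.999], [-0.0, -1.0, -0.01]]
phi0 81.8 r 0.0608 grasp [ 0.5903 -0.1466  0.1775]
[[-0.01, 0, 0.005], [-0.021, 0, 0.006], [-0.032, 0, 0.006], [-0.043, 0, 0.006], [-0.053, 0, 0.005], [-0.064, 0, 0.003], [-0.075, 0, 0.001], [-0.085, 0, -0.002]]
```

View pics/w11.png

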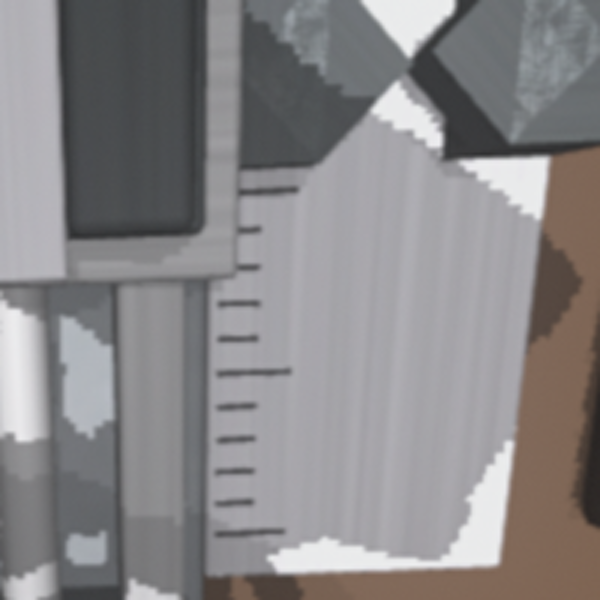

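```bash
cat >> h.py <<'E'
def diff(f,p,m,yaw=.084,z=.072):
    a=onz(f,*p,z);b=onz(f,*m,z);d=a-b
    print(a.round(4),b.round(4),"dy_slide mm",1000*(-np.sin(yaw)*d[0]+np.cos(yaw)*d[1]),"dx",1000*(np.cos(yaw)*d[0]+np.sin(yaw)*d[1]))
E
python3 - <<'E'
from h import *
f,o=cam("wrist"); W=lambda u,v:(u/3+230,v/3)
diff(f,W(408,67),W(433,50))
A,B=onz(f,*W(211,572),.03),onz(f,*W(498,566),.03);d=B-A;print("yaw edge",np.arctan2(d[1],d[0]))
A,B=onz(f,*W(550,158),.03),onz(f,*W(498,566),.03);d=A-B;print("yaw edge",np.arctan2(-d[0],d[1]))
E
```

```text
[ 0.662  -0.0212  0.072 ] [ 0.667  -0.0176  0.072 ] dy_slide mm -3.1705449980684004 dx -5.36260110212323
yaw edge 0.061451414466114414
yaw edge 0.07503035968451288
```

Run:
```python
import cv2
a=cv2.imread("pics/s10.png")[290:490,380:560]; b=cv2.imread("pics/w11.png")[0:180,340:520]
cv2.imwrite("pics/z.png",cv2.hconcat([cv2.resize(a,(390,440),interpolation=cv2.INTER_CUBIC),cv2.resize(b,(400,440),interpolation=cv2.INTER_CUBIC)]))
```

```text
(no output)
```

View pics/z.png

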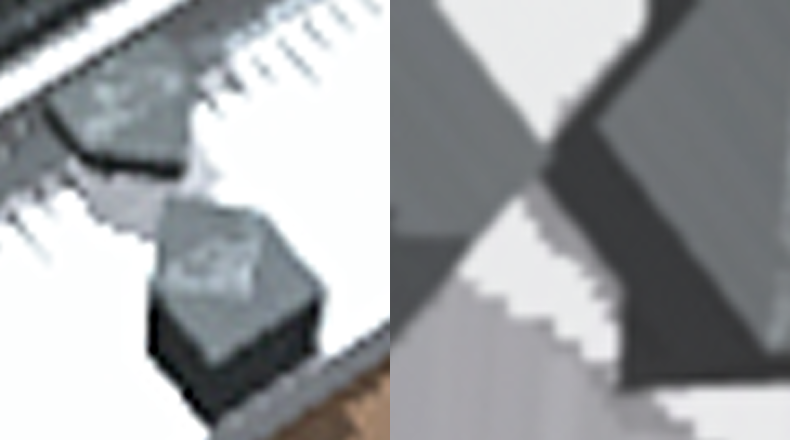

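Run:
```python
from h import *
f,o=cam("scene"); W=lambda u,v:(u/4+150,v/4+130)
diff(f,W(465.4,362.7),W(457.5,381))
f,o=cam("wrist"); W=lambda u,v:(u/3+230,v/3)
diff(f,W(410,65),W(432,50))
cv2.imwrite("pics/w12.png",cv2.resize(f["pixels"][0:60,330:420,::-1],None,fx=8,fy=8,interpolation=cv2.INTER_CUBIC))
```

```text
[ 0.6653 -0.008   0.072 ] [ 0.6735 -0.0188  0.072 ] dy_slide mm 11.503899650598042 dx -7.345958758501343
[ 0.6624 -0.0208  0.072 ] [ 0.6668 -0.0176  0.072 ] dy_slide mm -2.795629326503457 dx -4.716486174032322
```

View pics/w12.png

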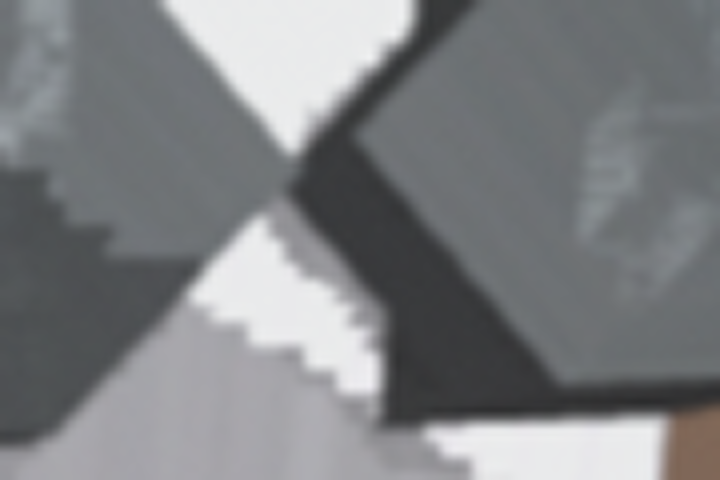

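Run:
```python
from h import *
table([.584,-.207],[-15*i for i in range(1,13)])
```

```text
t 14.375 tcp [ 0.5904 -0.1451  0.3325] F [-0.8 -6.5 -3.5] w 0.0255 j [-0.28  0.49  0.56  1.82 -0.31  0.92  0.46]
[[0.999, -0.0, -0.038], [0.038, -0.009, 0.999], [-0.001, -1.0, -0.009]]
phi0 81.8 r 0.0607 grasp [ 0.5904 -0.1466  0.1775]
[[0.053, 0, -0.01], [0.099, 0, -0.038], [0.137, 0, -0.077], [0.163, 0, -0.124], [0.176, 0, -0.176], [0.176, 0, -0.23], [0.161, 0, -0.282], [0.134, 0, -0.328], [0.095, 0, -0.366], [0.048, 0, -0.392], [-0.004, 0, -0.406], [-0.058, 0, -0.405]]
```

>>> step_arm(
  xyz=[
    [0.053,0,-0.01],
    [0.099,0,-0.038],
    [0.137,0,-0.077],
    [0.163,0,-0.124],
    [0.176,0,-0.176],
    [0.176,0,-0.23],
    [0.161,0,-0.282],
    [0.134,0,-0.328],
    [0.095,0,-0.366],
    [0.048,0,-0.392],
    [-0.004,0,-0.406],
    [-0.04,0,-0.406],
    [-0.04,0,-0.406],
  ],
  rotation=[
    [0,0,0],
    [0,0,0],
    [0,0,0],
    [0,0,0],
    [0,0,0],
    [0,0,0],
    [0,0,0],
    [0,0,0],
    [0,0,0],
    [0,0,0],
    [0,0,0],
    [0,0,0],
    [0,0,0],
  ],
)

```text
clock: 16.0
tcp_pos: [0.5826, -0.2679, 0.3335]
orientation: [-1.583, -0.03, 0.029]
contact_force: [0.9, -7.7, -6.1]
grip_width: 0.0261
```

Run:
```python
from h import *
f,o=cam("scene");cv2.imwrite("pics/s13.png",cv2.resize(f["pixels"][130:280,150:340,::-1],None,fx=4,fy=4,interpolation=cv2.INTER_CUBIC)[290:490,380:560])
f,o=cam("wrist");cv2.imwrite("pics/w13.png",cv2.resize(f["pixels"][0:100,220:440,::-1],None,fx=3,fy=3,interpolation=cv2.INTER_CUBIC))
table([.584,-.207],[15*i for i in range(1,11)])
```

```text
t 16.1 tcp [ 0.5828 -0.2679  0.3334] F [-0.8 -6.6 -4.6] w 0.0258 j [-0.07  0.55  0.56  1.74 -0.33  0.95  0.66]
[[0.999, -0.0, -0.038], [0.038, -0.012, 0.999], [-0.001, -1.0, -0.012]]
phi0 -93.3 r 0.0628 grasp [ 0.5828 -0.2698  0.1785]
[[0.054, 0, 0.007], [0.105, 0, 0.024], [0.149, 0, 0.055], [0.185, 0, 0.096], [0.208, 0, 0.144], [0.218, 0, 0.197], [0.214, 0, 0.251], [0.196, 0, 0.302], [0.166, 0, 0.347], [0.125, 0, 0.382]]
```

View pics/s13.png

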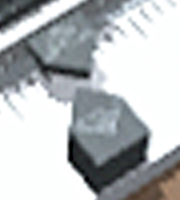

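View pics/w13.png

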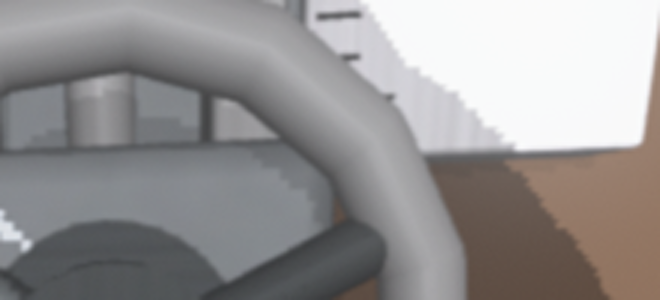

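>>> step_arm(
  xyz=[
    [0.054,0,0.007],
    [0.105,0,0.024],
    [0.149,0,0.055],
    [0.185,0,0.096],
    [0.208,0,0.144],
    [0.218,0,0.197],
    [0.214,0,0.251],
    [0.196,0,0.302],
    [0.166,0,0.347],
    [0.125,0,0.382],
    [0.125,0,0.382],
  ],
  rotation=[
    [0,0,0],
    [0,0,0],
    [0,0,0],
    [0,0,0],
    [0,0,0],
    [0,0,0],
    [0,0,0],
    [0,0,0],
    [0,0,0],
    [0,0,0],
    [0,0,0],
  ],
)

```text
clock: 17.48
tcp_pos: [0.6146, -0.1521, 0.3322]
orientation: [-1.584, -0.027, 0.032]
contact_force: [-3.0, -6.3, -0.6]
grip_width: 0.026
```

Run:
```python
from h import *
for i in range(2): f,o=cam("wrist")
cv2.imwrite("pics/w14.png",cv2.resize(f["pixels"][0:60,310:410,::-1],None,fx=8,fy=8,interpolation=cv2.INTER_CUBIC))
table([.584,-.208],[5*i for i in range(1,6)])
f,o=cam("scene");cv2.imwrite("pics/s14.png",cv2.resize(f["pixels"][200:255,240:300,::-1],None,fx=10,fy=10,interpolation=cv2.INTER_CUBIC))
```

```text
t 17.575 tcp [ 0.6149 -0.1523  0.3322] F [-3.1 -5.6  0.6] w 0.0257 j [-0.26  0.53  0.56  1.76 -0.32  0.94  0.46]
[[0.999, -0.003, -0.037], [0.037, -0.013, 0.999], [-0.003, -1.0, -0.013]]
phi0 58.2 r 0.0617 grasp [ 0.6145 -0.1544  0.1772]
[[-0.015, 0, 0.01], [-0.032, 0, 0.017], [-0.049, 0, 0.023], [-0.066, 0, 0.028], [-0.084, 0, 0.03]]
```

View pics/w14.png

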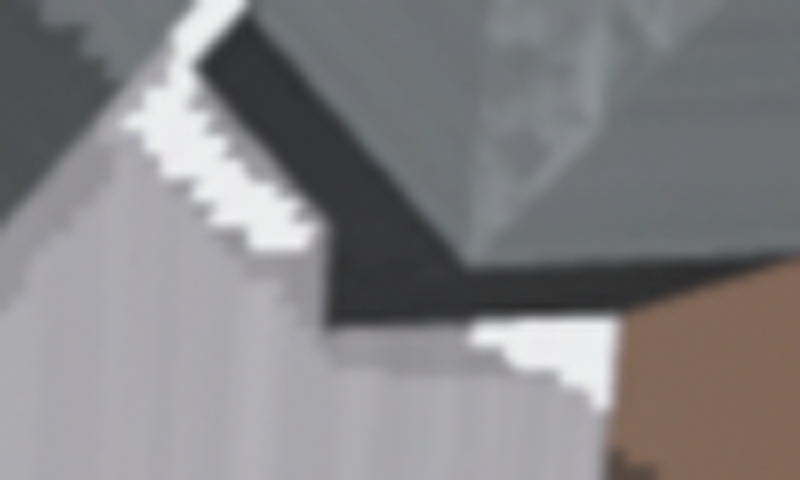

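View pics/s14.png

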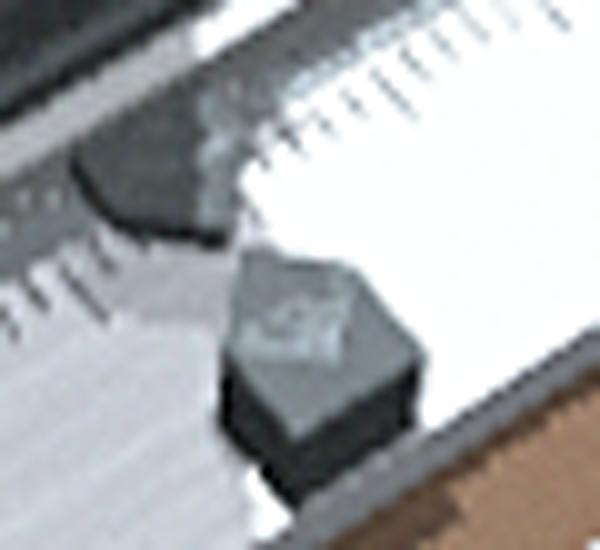

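Run:
```python
from h import *
f,o=cam("scene"); W=lambda u,v:(u/10+240,v/10+200)
diff(f,W(228,232),W(240,250))
for x in (-.003,0,.003):
    m=onz(f,*W(240,250),.072); yv=np.array([-np.sin(.084),np.cos(.084),0]);xv=np.array([np.cos(.084),np.sin(.084),0])
    print(x,((proj(f,m-.004*xv+x*yv)-[240,200])*10).round(0))
t,o=cam("top"); m=proj(t,[.666,-.017,.072]); print(m); c=m.astype(int); cv2.imwrite("pics/t14.png",cv2.resize(t["pixels"][c[1]-30:c[1]+30,c[0]-40:c[0]+40,::-1],None,fx=10,fy=10,interpolation=cv2.INTER_CUBIC))
```

```text
[ 0.6668 -0.0191  0.072 ] [ 0.6725 -0.0193  0.072 ] dy_slide mm 0.6030714248356605 dx -5.656806545347072
-0.003 [220. 244.]
0 [230. 238.]
0.003 [240. 232.]
[250.10984325 166.85235788]
```

View pics/t14.png

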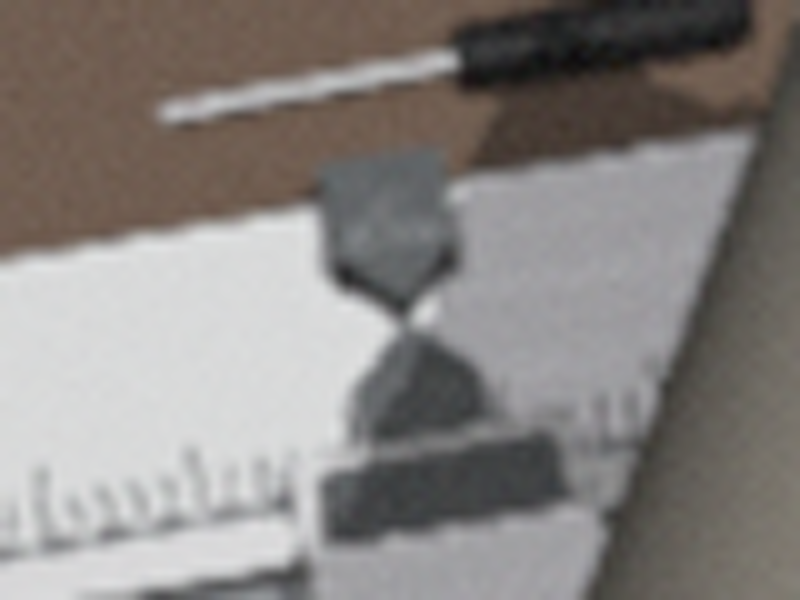

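>>> step_arm(
  xyz=[
    [0,0,0],
    [0,0,0],
    [0,0,0],
    [0,-0.1,0],
    [0,-0.25,0],
    [0,-0.4,0],
    [0,-0.4,0],
    [0,-0.4,0],
  ],
  rotation=[
    [0,0,0],
    [0,0,0],
    [0,0,0],
    [0,0,0],
    [0,0,0],
    [0,0,0],
    [0,0,0],
    [0,0,0],
  ],
  grip=0,
)

```text
clock: 18.73
tcp_pos: [0.6153, -0.1503, 0.4517]
orientation: [-1.583, -0.027, 0.032]
contact_force: [-0.5, 0.4, -0.8]
grip_width: 0.0854
```

Run:
```python
from h import *
f,o=cam("wrist")
cv2.imwrite("pics/w15.png",cv2.resize(f["pixels"][:,:,::-1],None,fx=1.55,fy=1.55,interpolation=cv2.INTER_CUBIC))
cv2.imwrite("pics/w15z.png",cv2.resize(f["pixels"][20:120,270:400,::-1],None,fx=6,fy=6,interpolation=cv2.INTER_CUBIC))
np.save("f15.npy",{k:f[k] for k in("Rm","position","fx","fy","cx","cy")},allow_pickle=True)
K=rel([.553,.176,.29])
```

```text
t 18.775 tcp [ 0.6152 -0.1502  0.4511] F [-0.1  0.3  0.2] w 0.0854 j [-0.31  0.42  0.62  1.64 -0.24  1.17  0.4 ]
[[0.999, -0.005, -0.038], [0.037, -0.013, 0.999], [-0.005, -1.0, -0.013]]
units [-0.164  0.007  1.101] mm [-49.1   2.2 330.3]
```

View pics/w15.png

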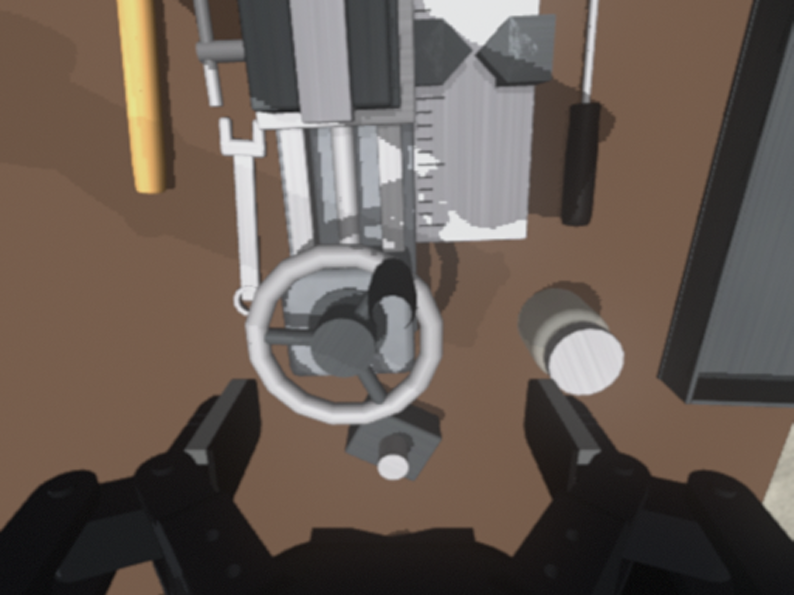

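View pics/w15z.png

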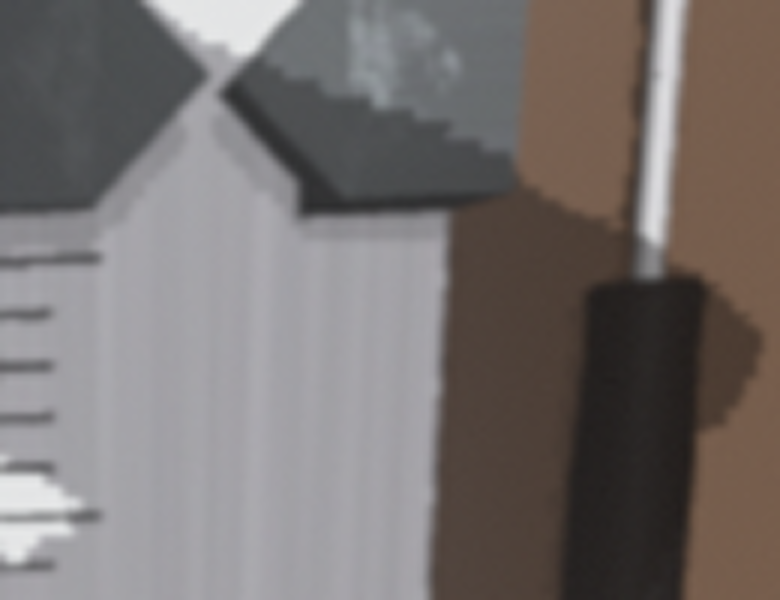

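Run:
```python
from h import *
f=np.load("f15.npy",allow_pickle=True).item(); W=lambda u,v:(u/6+270,v/6+20)
diff(f,W(208,75),W(239,83)); diff(f,W(100,203),W(343,197))
```

```text
[ 0.6626 -0.0174  0.072 ] [ 0.6681 -0.0184  0.072 ] dy_slide mm 1.5003395220988227 dx -5.404518621287995
[ 0.6454 -0.0385  0.072 ] [ 0.6884 -0.0359  0.072 ] dy_slide mm 0.9947671808341451 dx -43.068850866607725
```

>>> step_arm(
  xyz=[
    [0.09,0.05,0.08],
    [0.17,0.08,0.16],
    [0.17,0.08,0.16],
    [0.17,0.08,0.16],
  ],
  rotation=[
    [0,0,0],
    [0,0,0],
    [0,0,0],
    [0,0,0],
  ],
)

```text
clock: 19.27
tcp_pos: [0.6638, -0.1011, 0.4251]
orientation: [-1.584, -0.024, 0.035]
contact_force: [-0.6, -0.7, 0.1]
grip_width: 0.0851
```

Run:
```python
from h import *
for i in range(2): f,o=cam("wrist")
np.save("f16.npy",{k:f[k] for k in("Rm","position","fx","fy","cx","cy")},allow_pickle=True)
m=proj(f,[.667,-.018,.072]); print(m,proj(f,f["position"]-[0,0,.2])); c=m.astype(int)
cv2.imwrite("pics/w16.png",cv2.resize(f["pixels"][c[1]-45:c[1]+45,c[0]-60:c[0]+60,::-1],None,fx=6.5,fy=6.5,interpolation=cv2.INTER_CUBIC)); print(c)
st()
```

```text
[261.79418893  80.20308651] [254.68675988  82.53781022]
[261  80]
t 19.375 tcp [ 0.6636 -0.102   0.4261] F [ 0.8 -0.6 -0.3] w 0.0852 j [-0.35  0.51  0.59  1.57 -0.28  1.16  0.33]
[[0.999, -0.005, -0.035], [0.035, -0.013, 0.999], [-0.006, -1.0, -0.013]]
```

View pics/w16.png

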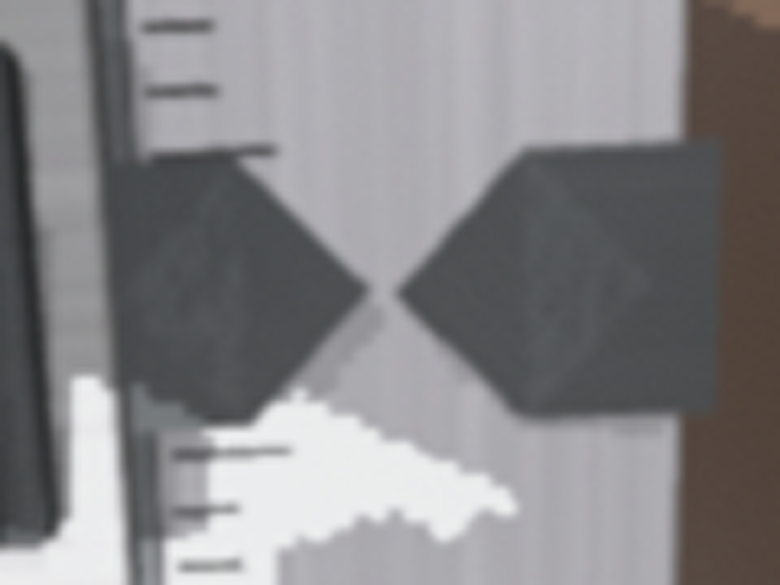

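Run:
```python
from h import *
f=np.load("f16.npy",allow_pickle=True).item(); W=lambda u,v:(u/6.5+201,v/6.5+35)
diff(f,W(367,291),W(398,293))
rel([.553,.176,.265])
```

```text
[ 0.6626 -0.0177  0.072 ] [ 0.6674 -0.0179  0.072 ] dy_slide mm 0.5210458005032667 dx -4.813689187235131
t 19.375 tcp [ 0.6636 -0.102   0.4261] F [ 0.8 -0.6 -0.3] w 0.0852 j [-0.35  0.51  0.59  1.57 -0.28  1.16  0.33]
[[0.999, -0.005, -0.035], [0.035, -0.013, 0.999], [-0.006, -1.0, -0.013]]
units [-0.332  0.01   0.946] mm [-99.7   2.9 283.9]
```

>>> step_arm(
  xyz=[
    [-0.06,0,0.16],
    [-0.11,0,0.32],
    [-0.17,0,0.48],
    [-0.22,0,0.64],
    [-0.28,0,0.8],
    [-0.332,0.01,0.946],
    [-0.332,0.01,0.946],
    [-0.332,0.01,0.946],
  ],
  rotation=[
    [0,0,0],
    [0,0,0],
    [0,0,0],
    [0,0,0],
    [0,0,0],
    [0,0,0],
    [0,0,0],
    [0,0,0],
  ],
)

```text
clock: 20.38
tcp_pos: [0.5541, 0.1766, 0.4203]
orientation: [-1.584, -0.023, 0.03]
contact_force: [0.1, -0.7, 0.8]
grip_width: 0.0854
```

Run:
```python
from h import *
for i in range(2): f,o=cam("wrist")
cv2.imwrite("pics/w17.png",f["pixels"][:,:,::-1])
print(proj(f,[.553,.176,.185]),proj(f,[.553,.176,.145]))
rel([.553,.176,.165])
```

```text
[253.09533625 200.25375458] [253.26014435 182.89066473]
t 20.475 tcp [0.5545 0.1759 0.4203] F [ 1.1  0.7 -1.2] w 0.085 j [-0.85  0.34  0.55  1.79 -0.19  1.07 -0.2 ]
[[0.999, -0.004, -0.032], [0.032, -0.014, 0.999], [-0.005, -1.0, -0.013]]
units [-0.001  0.334  0.012] mm [ -0.2 100.3   3.6]
```

View pics/w17.png

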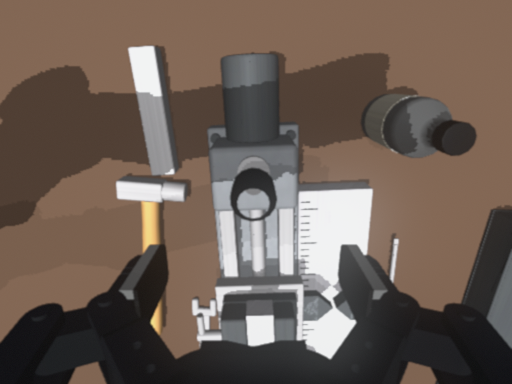

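>>> step_arm(
  xyz=[
    [0,0.12,0.01],
    [0,0.24,0.01],
    [0,0.33,0.01],
    [0,0.33,0.01],
  ],
  rotation=[
    [0,0,0],
    [0,0,0],
    [0,0,0],
    [0,0,0],
  ],
)

```text
clock: 20.98
tcp_pos: [0.5537, 0.1758, 0.3197]
orientation: [-1.587, -0.017, 0.03]
contact_force: [-1.2, 0.4, 1.0]
grip_width: 0.0856
```

>>> step_arm(
  xyz=[
    [0,0,0],
    [0,0,0],
    [0,0,0],
    [0,0,0],
    [0,0,0],
  ],
  rotation=[
    [0,0,0],
    [0,0,0],
    [0,0,0],
    [0,0,0],
    [0,0,0],
  ],
  grip=1,
  force=50,
)

```text
clock: 21.6
tcp_pos: [0.5543, 0.1758, 0.3208]
orientation: [-1.586, -0.019, 0.028]
contact_force: [0.0, -1.2, 5.4]
grip_width: 0.0343
```

>>> step_arm(
  xyz=[
    [0,0.03,0],
    [0,0.06,0],
    [0,0.07,0],
    [0,0.075,0],
    [0,0.075,0],
  ],
  rotation=[
    [0,0,0],
    [0,0,0],
    [0,0,0],
    [0,0,0],
    [0,0,0],
  ],
)

```text
clock: 22.22
tcp_pos: [0.5544, 0.1754, 0.3008]
orientation: [-1.584, -0.019, 0.027]
contact_force: [-7.1, -2.1, 23.2]
grip_width: 0.0347
```

>>> step_arm(
  xyz=[
    [0,0,0],
    [0,0,0],
    [0,0,0],
    [0,-0.1,0],
    [0,-0.25,0],
    [0,-0.4,0],
    [0,-0.5,0],
    [0,-0.5,0],
    [0,-0.5,0],
    [0,-0.5,0],
  ],
  rotation=[
    [0,0,0],
    [0,0,0],
    [0,0,0],
    [0,0,0],
    [0,0,0],
    [0,0,0],
    [0,0,0],
    [0,0,0],
    [0,0,0],
    [0,0,0],
  ],
  grip=0,
)

```text
clock: 23.48
tcp_pos: [0.5548, 0.1775, 0.4493]
orientation: [-1.585, -0.017, 0.029]
contact_force: [0.4, -0.3, 0.8]
grip_width: 0.0853
```

Run:
```python
from h import *
st(); f,o=cam("wrist")
cv2.imwrite("pics/w18.png",cv2.resize(f["pixels"][120:384,180:400,::-1],None,fx=2.2,fy=2.2,interpolation=cv2.INTER_CUBIC))
f,o=cam("scene");cv2.imwrite("pics/s18.png",cv2.resize(f["pixels"][115:285,125:355,::-1],None,fx=3.4,fy=3.4,interpolation=cv2.INTER_CUBIC))
```

```text
t 23.475 tcp [0.5548 0.1775 0.4493] F [ 0.4 -0.3  0.8] w 0.0853 j [-0.86  0.32  0.56  1.76 -0.17  1.13 -0.22]
[[1.0, -0.008, -0.029], [0.029, -0.015, 0.999], [-0.008, -1.0, -0.014]]
```

View pics/w18.png

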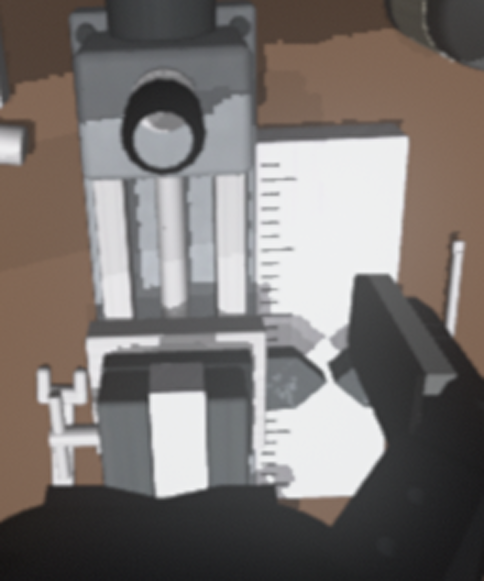

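View pics/s18.png

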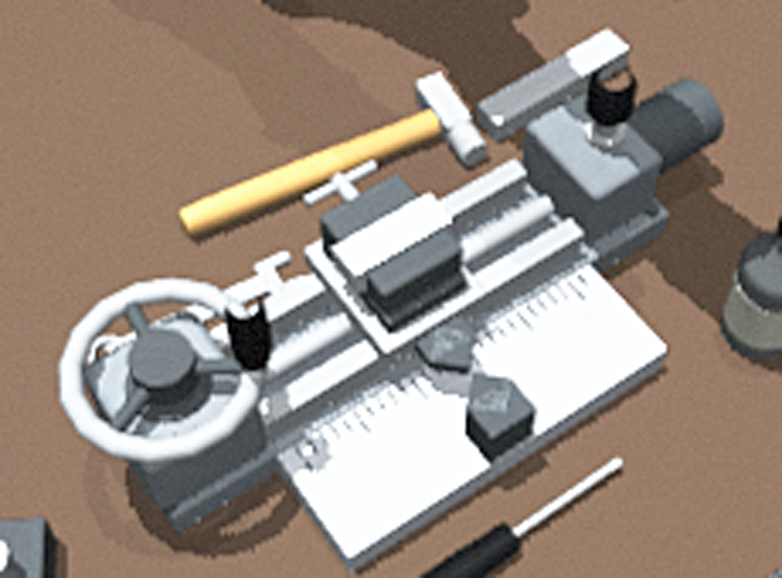

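```bash
python3 -c "
from bench import r
print(r.hand_in())"
```

```text
the job is handed in; nothing more can be done
None
```

The job is done and handed in at about 23.5 s of the 72 s allowed. No verdict was reported.

- **Knob up:** I pulled it up 20.4 mm, until it met its stop at 26 N.
- **Cranking:** My first run went an estimated 9.5 to 11.5 mm past the clip. Winding back from there overshot to about 3 mm on the wheel side, because I had first taken the clip's lower side edge for its tip. I ran it forward again to about 14 mm past, then wound it back anticlockwise until the tips met. The last turn took up the full play.
- **Knob down:** I pushed it down 20 mm to its stop at 23 N, then released and retreated.

**Last checks:**
- **Tip alignment:** A near-vertical wrist view, taken with the handle released, put the pointer +0.5 mm from the clip. The other views disagreed slightly: scene +0.6 mm, top about -0.7 mm, an oblique wrist view +1.5 mm. All are within the 3 mm limit.
- **Play:** The handwheel's play was judged from the direction of the last turning only; I had no direct reading of it.
- **Knob and clearances:** After the push, the knob sits in the scene view where it did at the start. The bench items in view look unmoved, and the wrist force was near zero with the arm clear of everything.

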